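# Clay pots onto their saucers

## Robot

A 7-joint arm with a two-finger parallel gripper is mounted at the origin on the work surface. World frame = base frame: x ahead of the robot, y to its left, z up, the work surface at z = 0. Lengths are in mm, angles in degrees, forces in N, time in s.
With the tool pointing down it reaches from about 400 to 875 mm from the base axis. Payload 6.5 kg.
Tool frame: the origin (TCP) lies on the centre line of the jaws, within the pads' length; the fingertips stand 17 mm ahead of it and the grasp point (between the pads) lies 2 mm behind it (manip.nose_length is the distance from the TCP to the fingertips, in mm); z points along the fingers, y is the line along which they close (so a half turn about z gives the same grasp; the last joint's range is limited). The gripper opens to 85 mm and grips with 20 to 120 N. Pads are 22 mm wide; open, the fingers measure 114 mm over their backs; the gripper's body (76 mm by 85 mm) begins 54 mm behind the grasp point. The pads swing forward as they close: fully open they stand 13 mm farther back than shut.
Start: joints at [-72.376, 30.733, -0.252, 88.115, 0.149, 61.152, -4.079], TCP at [237.346, 605.109, 248.29] pointing down, gripper open.
Joint ranges: [-154.64, 154.64], [-21.42, 123.67], [-72.66, 72.17], [13.99, 137.28], [-74.86, 254.86], [10.95, 109.41], [-158.01, 158.01]. Speed limits (degrees/s): [136.94, 136.94, 180, 180, 180, 180, 180].

## Interface

Orientations are given as a 3x3 rotation matrix whose columns are the frame's x, y, z axes.
In Python, from workcell import manip gives the robot as it stands.
- The arm moves only by the tool jog_arm, never from a script. Its argument "rows" is a list of rows, each an object of numbers: "gripper": the opening, from 0 (shut) to 1 (fully open); "dx", "dy", "dz": the shift along the world's x, y, z scaled (see below); "rx", "ry", "rz": the turn, a rotation vector about the world's x, y, z scaled (see below). In form: [{"gripper": .., "dx": .., "dy": .., "dz": .., "rx": .., "ry": .., "rz": ..}, ...]. A call has 1 to 5 rows; each row shifts and turns the commanded pose from where the row before left it; what a row does not reach is not made up. The controller multiplies each number of a shift by 30 mm and each number of a turn by 5 degrees. A row lasts 1/10 s, in which the tool goes at most 50 mm and 8.59 degrees, less where a joint would pass 70% of its speed; a pose out of reach is approached as far as the arm can. A call with a number of a shift or a turn outside -1 to 1 is refused whole. A call with a gripper value outside its range is refused whole. The fingers move at their own pace and stop on an object; "force" is the grip in N (left out, the last holds). Time passes only in rows, so rows that do not move let the fingers close. It gives the time, the measured TCP pose, the force, the opening and the grip force at its end, in the units of the state.
- manip.get_state(): the state, without advancing time (a new reading comes with each control period).
- manip.read_camera(name): name is "side" or "top"; returns (picture, depth): 420x560x3 uint8, blue, green, red; 420x560 float32, mm along the optical axis (not along the pixel's ray), 0 where there is no reading.
- manip.camera_params(name): a dict with "intrinsics" (3x3 intrinsics, pixels), "k1" (the pictures are not rectified: a ray, as slopes to the right and down, at radius r is drawn at 1 + k1 r^2 times it, then the intrinsics apply), "pose" (4x4, takes a point from camera to world coordinates). Camera axes: x right, y up, looking along -z (the intrinsics and any distortion apply to the point x, -y, -z); pixel columns grow to the right and rows downward; lengths in mm; the calibration is good to about 2 mm. A picture is of the moment at which its call begins. camera_params takes no time and is no camera call.
- manip.hand_in(): hands the job in; it is judged then, once.
The state is a dict: "t": time; "joints": joint angles; "qvel": joint speeds; "effort": joint torques, N m; "tool_pos": TCP position; "orientation": TCP orientation; "force": force on the tool from outside, world axes, zero at the start; "wrist_torque": the same for the moment, N m; "gripper_width": finger opening in mm; "finger_force": force on a finger pad.
Only numpy, scipy, OpenCV 4.12 (cv2) and the standard library are available. Lean on these libraries where they do the work, as an engineer would, in place of code of your own. Each camera call takes 0.05 s, during which the arm holds its last target. There are 200 camera calls.

## Task

Stand each of the four clay pots upright in the middle of the clay saucer of its own shape and size: round on round, square on square, small on small, large on large, with the square ones turned so that their sides line up with the saucer's. Set them down rather than dropping them, and leave the saucers and the green glazed pot where they are.

Things in the scene. Friction and masses are not known exactly. Their poses are not given: they have to be found in the camera images.
- round_pot_small: Small round unglazed clay flower pot, open at the top, empty, upright: 44 mm across its collar, 54 mm high. The collar (rim band) is upright-sided and takes up the top 18 mm; below it the wall tapers to a 32 mm base. Origin: centre of the underside; z up; x, y arbitrary.
- round_pot_large: Large round unglazed clay flower pot, open at the top, empty, upright: 66 mm across its collar, 68 mm high. The collar (rim band) is upright-sided and takes up the top 20 mm; below it the wall tapers to a 50 mm base. Origin: centre of the underside; z up; x, y arbitrary.
- square_pot_small: Small square unglazed clay flower pot, open at the top, empty, upright: its collar (rim band, the top 18 mm) is 44 mm by 44 mm, the body below it 38 mm by 38 mm with upright walls; 54 mm high. Origin: centre of the underside; z up; x and y square to its sides.
- square_pot_large: Large square unglazed clay flower pot, open at the top, empty, upright: its collar (rim band, the top 20 mm) is 66 mm by 66 mm, the body below it 58 mm by 58 mm with upright walls; 68 mm high. Origin: centre of the underside; z up; x and y square to its sides.
- round_saucer_small: Small round clay saucer, flat and shallow: 68 mm across, 14 mm high, wall 4 mm, floor 5 mm thick (a pot stands 5 mm above the saucer's origin). Loose, lying on the bench top. Origin: centre of the underside; z up.
- round_saucer_large: Large round clay saucer, flat and shallow: 92 mm across, 16 mm high, wall 4 mm, floor 5 mm thick (a pot stands 5 mm above the saucer's origin). Loose, lying on the bench top. Origin: centre of the underside; z up.
- square_saucer_small: Small square clay saucer, flat and shallow: 68 mm by 68 mm, 14 mm high, wall 4 mm, floor 5 mm thick (a pot stands 5 mm above the saucer's origin). Loose, lying on the bench top. Origin: centre of the underside; z up; x and y square to its sides.
- square_saucer_large: Large square clay saucer, flat and shallow: 92 mm by 92 mm, 16 mm high, wall 4 mm, floor 5 mm thick (a pot stands 5 mm above the saucer's origin). Loose, lying on the bench top. Origin: centre of the underside; z up; x and y square to its sides.
- green_pot: Green glazed round-bellied plant pot full of earth, loose, 92 mm across its belly and 78 mm high; not one of the clay pots, it stays where it is. Origin: centre of the underside; z up. A torch (lying, 36 mm high) and a seed tin (75 mm high, 66 mm across), not listed, also stand among the pots and saucers. Neighbours' centres are at least 140 mm apart.

How it is judged (in metres and radians):
At the end, for the whole second after the job is handed in: Each clay pot rests upright (0.1 rad), released, on the floor of the saucer of its own shape and size (underside 2 to 9 mm above the saucer's), centred within 12 mm, square sides parallel within 0.2 rad; no saucer nor the green pot has moved over 30 mm (horizontal distance between round_pot_small and round_saucer_small below 0.012 m and z of round_pot_small in the frame of round_saucer_small between 0.002 and 0.009 m and angle between each of round_pot_small, round_pot_large, square_pot_small, square_pot_large's own z axis and vertical below 0.1 rad and linear speed of each of round_pot_small, round_pot_large, square_pot_small, square_pot_large below 0.02 m/s and distance of each of round_saucer_small, round_saucer_large, square_saucer_small, square_saucer_large, green_pot from where it was at the start of the episode below 0.03 m and horizontal distance between round_pot_large and round_saucer_large below 0.012 m and z of round_pot_large in the frame of round_saucer_large between 0.002 and 0.009 m and horizontal distance between square_pot_small and square_saucer_small below 0.012 m and z of square_pot_small in the frame of square_saucer_small between 0.002 and 0.009 m and (angle between the x axis of square_pot_small and the x axis of square_saucer_small, either way round below 0.2 rad or angle between the x axis of square_pot_small and the y axis of square_saucer_small, either way round below 0.2 rad) and horizontal distance between square_pot_large and square_saucer_large below 0.012 m and z of square_pot_large in the frame of square_saucer_large between 0.002 and 0.009 m and (angle between the x axis of square_pot_large and the x axis of square_saucer_large, either way round below 0.2 rad or angle between the x axis of square_pot_large and the y axis of square_saucer_large, either way round below 0.2 rad)); the robot touches nothing.
It fails at once if the round pot small falls free from higher than about 25 mm, or is sent flying (faster than 0.7 m/s with no finger on it) (linear speed of round_pot_small above 0.7 m/s and contact force between the fingers and round_pot_small below 0.05 N).
It fails at once if the round pot large falls free from higher than about 25 mm, or is sent flying (faster than 0.7 m/s with no finger on it) (linear speed of round_pot_large above 0.7 m/s and contact force between the fingers and round_pot_large below 0.05 N).
It fails at once if the square pot small falls free from higher than about 25 mm, or is sent flying (faster than 0.7 m/s with no finger on it) (linear speed of square_pot_small above 0.7 m/s and contact force between the fingers and square_pot_small below 0.05 N).
It fails at once if the square pot large falls free from higher than about 25 mm, or is sent flying (faster than 0.7 m/s with no finger on it) (linear speed of square_pot_large above 0.7 m/s and contact force between the fingers and square_pot_large below 0.05 N).
It fails at once if the green glazed pot is moved more than 30 mm or tipped (distance of green_pot from where it was at the start of the episode above 0.03 m or angle between green_pot's own z axis and vertical above 0.3 rad).
It also fails if it takes over 112 s, if anything falls off the work surface, if the arm or the gripper's body presses on something with over 40 N, if the wrist force passes 120 N, or if a joint passes its speed limit or range.

## Working session

There is one attempt and no reset: what is moved stays moved. The work goes in short steps, Python scripts to look and compute and a tool call to move; the robot and the scene stay as the last step left them, time stands still between calls to the robot, and variables do not carry over. Pictures are saved under pics/ and viewed, at most 14 in all, crops included, and the job is handed in when it is done.

Besides the shell and the picture viewer there is one more tool, called after "Emit:" as name([rows], argument=value, ...), one row to a line, values as JSON. jog_arm: Moves the arm, as the interface text tells. Shifts and turns lie within -1 to 1; 1 stands for 30 mm of shift or 5 degrees of turn. Its arguments: {"type":"object","properties":{"rows":{"type":"array"},"force":{"type":"number"}},"required":["rows"]}

```bash
ls; mkdir -p pics; python3 - <<'E'
from workcell import manip
import cv2,numpy as np
for n in("top","side"):
    im,d=manip.read_camera(n); cv2.imwrite(f"pics/{n}0.png",im); np.save(f"{n}0.npy",d)
    p=manip.camera_params(n); print(n,p)
s=manip.get_state(); print(s)
E
```

```text
pics
top {'intrinsics': array([[422.80321948,   0.        , 286.90516134],
       [  0.        , 422.80321948, 208.99734653],
       [  0.        ,   0.        ,   1.        ]]), 'k1': -0.12962193080551282, 'pose': array([[-4.80818752e-02,  9.73797370e-01, -2.22276439e-01,
         3.13522760e+02],
       [-9.98831987e-01, -4.79393615e-02,  6.03973535e-03,
         8.09018765e+00],
       [-4.77431218e-03,  2.22307219e-01,  9.74964977e-01,
         1.01313125e+03],
       [ 0.00000000e+00,  0.00000000e+00,  0.00000000e+00,
         1.00000000e+00]])}
side {'intrinsics': array([[395.28651613,   0.        , 274.41882691],
       [  0.        , 395.28651613, 208.50795727],
       [  0.        ,   0.        ,   1.        ]]), 'k1': -0.11074347417887478, 'pose': array([[ 9.99558886e-01,  1.18515759e-02, -2.72318564e-02,
         4.86485904e+02],
       [-2.86442291e-02,  6.26914584e-01, -7.78561245e-01,
        -7.51054725e+02],
       [ 7.84487024e-03,  7.78997846e-01,  6.26977522e-01,
         6.55980440e+02],
       [ 0.00000000e+00,  0.00000000e+00,  0.00000000e+00,
         1.00000000e+00]])}
{'t': 0.1, 'joints': array([-72.37462545,  30.77455334,  -0.25456251,  88.16337689,
         0.14943912,  61.15119666,  -4.07910573]), 'qvel': array([-0.02993784, -0.1924653 , -0.08493086, -0.24839567, -0.07113198,
       -0.02160311,  0.00568891]), 'effort': array([ 2.14866792e-03, -5.84571254e+01,  1.05148774e+00, -2.59774286e+01,
        1.26168292e-02,  4.66392012e-03,  4.58518130e-06]), 'tool_pos': array([237.18183347, 604.61728287, 247.49612816]), 'orientation': array([[-9.30970124e-01,  3.65095088e-01, -4.52896830e-04],
       [ 3.65095349e-01,  9.30968952e-01, -1.48216669e-03],
       [-1.19498891e-04, -1.54520344e-03, -9.99998799e-01]]), 'force': array([-0.56003203,  0.48868707, -0.25204445]), 'wrist_torque': array([-0.0240549 ,  0.05883438,  0.02579925]), 'finger_force': 0.0, 'gripper_width': 85.28050833158674}
```

View pics/top0.png

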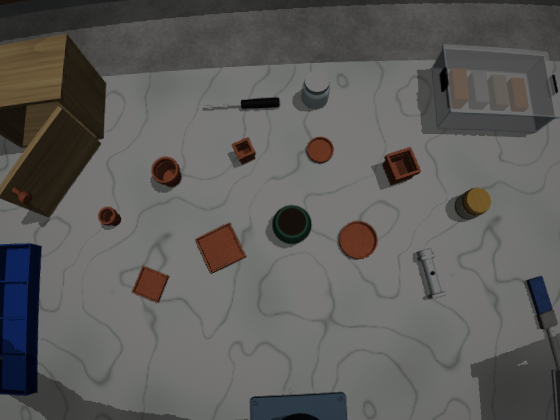

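View pics/side0.png

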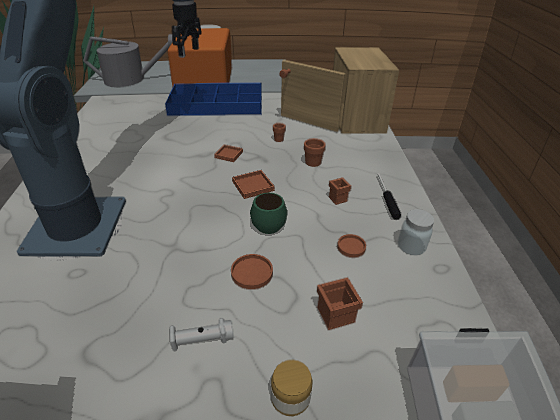

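Top view (up = +x, left = +y): the pots are round large (166,170), round small (108,216), square small (243,150) and square large (402,165). The saucers are square large (221,248), square small (151,284), round small (320,150) and round large (358,240). The green pot is at (292,224). The side view shows the same layout, with the arm parked at the far left, clear of the workspace.

```bash
cat > h.py <<'E'
import cv2,numpy as np
from workcell import manip
def cloud(n,im,d):
    p=manip.camera_params(n);K=p["intrinsics"];h,w=d.shape
    u,v=np.meshgrid(np.arange(w),np.arange(h))
    pts=np.stack([u,v],-1).reshape(-1,1,2).astype(float)
    r=cv2.undistortPoints(pts,K,np.array([p["k1"],0,0,0,0.])).reshape(h,w,2)
    c=np.stack([r[...,0]*d,-r[...,1]*d,-d],-1)
    return c@p["pose"][:3,:3].T+p["pose"][:3,3]
def clay(im):
    hsv=cv2.cvtColor(im,cv2.COLOR_BGR2HSV);H,S,V=cv2.split(hsv)
    return ((H<14)|(H>172))&(S>110)&(V>35)
def shape(P,sq):
    P=P.astype(np.float32)
    if sq:
        (c,s,a)=cv2.minAreaRect(P); return np.round(c,1),np.round(s,1),round((a+45)%90-45,1)
    c,r=cv2.minEnclosingCircle(P); return np.round(c,1),round(2*r,1)
names={"RPs":((108,216),0,54),"RPL":((166,170),0,68),"SPs":((243,150),1,54),"SPL":((402,165),1,68),
"RSs":((320,150),0,14),"RSL":((358,240),0,16),"SSs":((151,284),1,14),"SSL":((221,248),1,16)}
E
python3 - <<'E'
from h import *
C={};M={}
for n in("top","side"):
    im=cv2.imread(f"pics/{n}0.png");C[n]=cloud(n,im,np.load(f"{n}0.npy"));M[n]=clay(im)
for k,((u,v),sq,h) in names.items():
    m=np.zeros((420,560),bool);m[v-32:v+32,u-32:u+32]=1
    m=(m&M["top"]).astype(np.uint8);_,L,st,ce=cv2.connectedComponentsWithStats(m)
    i=1+st[1:,4].argmax(); P=C["top"][L==i]; c0=np.median(P[:,:2],0)
    print(k,"n",len(P),"z",np.round(np.percentile(P[:,2],[2,50,90,98]),1))
    for n in C:
        Q=C[n][M[n]]; Q=Q[np.linalg.norm(Q[:,:2]-c0,axis=1)<70]
        Q=Q[(Q[:,2]>(h-14 if h>20 else 5))&(Q[:,2]<h+8)]
        print("   ",n,len(Q),shape(Q[:,:2],sq))
im=cv2.imread("pics/top0.png");P=C["top"][(np.abs(np.mgrid[:420,:560][0]-224)<25)&(np.abs(np.mgrid[:420,:560][1]-292)<25)]
P=P[P[:,2]>40];print("green",shape(P[:,:2],0), P[:,2].max())
E
```

```text
RPs n 191 z [ 5.7 51.3 56.1 57.5]
    top 121 (array([537.6, 432.6]), 43.8)
    side 93 (array([540.8, 431.5]), 45.7)
RPL n 447 z [ 3.  47.1 69.9 71.7]
    top 194 (array([639.3, 287.1]), 66.8)
    side 196 (array([642.6, 287.4]), 68.7)
SPs n 231 z [ 1.5 53.9 56.8 57.5]
    top 166 (array([687.9, 100.5]), array([45.1, 42.4]), 21.5)
    side 213 (array([688.4,  99.6]), array([41.9, 45.7]), 24.4)
SPL n 467 z [ 2.4 66.1 70.4 72. ]
    top 266 (array([ 627.4, -278.1]), array([65.3, 66.9]), 16.2)
    side 686 (array([ 626.7, -279. ]), array([66.8, 67.2]), 16.0)
RSs n 521 z [ 2.1  6.6 14.9 17.3]
    top 387 (array([692.1, -87.7]), 68.9)
    side 328 (array([692.1, -87.9]), 69.7)
RSL n 1121 z [ 2.6  6.5 15.3 18.6]
    top 851 (array([ 459.3, -164.3]), 92.1)
    side 746 (array([ 459., -165.]), 94.2)
SSs n 802 z [ 1.2  5.5 14.3 17.2]
    top 459 (array([375.6, 336.9]), array([69.4, 66.5]), -23.9)
    side 249 (array([377.2, 337.3]), array([71.3, 68.9]), -22.3)
SSL n 1452 z [ 1.5  5.5 15.6 18.6]
    top 830 (array([455.7, 165.9]), array([92. , 91.1]), 23.7)
    side 505 (array([455.8, 166.3]), array([91.7, 95.1]), 24.1)
green (array([428.3,  -2.9]), 230.5) 1013.131245135576
```

```bash
python3 - <<'E'
from h import *
for n in("top","side"):
    im=cv2.imread(f"pics/{n}0.png");d=np.load(f"{n}0.npy");X=cloud(n,im,d);ok=(d>0)
    for nm,c in {"RPs":(539,432),"RPL":(641,287),"SSs":(376,337)}.items():
        r=np.linalg.norm(X[...,:2]-c,axis=-1)
        for z0 in(20,100,200,300):
            m=ok&(X[...,2]>z0)&(r>40); i=np.where(m,r,1e9).argmin()
            print(n,nm,">",z0,"nearest",np.round(X.reshape(-1,3)[i]),round(r.flat[i]))
    if n=="top":
        H=cv2.cvtColor(im,cv2.COLOR_BGR2HSV);g=ok&(H[...,0]>50)&(H[...,0]<90)&(H[...,1]>80)&(X[...,2]>60)&(X[...,2]<90);print("green",np.round(X[g].mean(0)))
E
```

```text
top RPs > 20 nearest [561. 551. 183.] 121
top RPs > 100 nearest [561. 551. 183.] 121
top RPs > 200 nearest [557. 564. 201.] 133
top RPs > 300 nearest [1877. 1436. -633.] 1673
top RPL > 20 nearest [552. 416.  54.] 157
top RPL > 100 nearest [737. 480. 215.] 216
top RPL > 200 nearest [737. 480. 215.] 216
top RPL > 300 nearest [1877. 1436. -633.] 1688
top SSs > 20 nearest [445. 208.  20.] 146
top SSs > 100 nearest [221. 547. 261.] 261
top SSs > 200 nearest [221. 547. 261.] 261
top SSs > 300 nearest [1877. 1436. -633.] 1861
green [490.  -6.  74.]
side RPs > 20 nearest [560. 551. 187.] 120
side RPs > 100 nearest [560. 551. 187.] 120
side RPs > 200 nearest [626. 555. 213.] 151
side RPs > 300 nearest [277. 588. 368.] 305
side RPL > 20 nearest [546. 409.  54.] 155
side RPL > 100 nearest [737. 478. 184.] 214
side RPL > 200 nearest [739. 479. 204.] 216
side RPL > 300 nearest [275. 584. 400.] 472
side SSs > 20 nearest [520. 422.  59.] 167
side SSs > 100 nearest [227. 531. 296.] 244
side SSs > 200 nearest [227. 531. 296.] 244
side SSs > 300 nearest [228. 534. 308.] 246
```

Emit:
jog_arm([
  {"gripper": 1,"dx": 1,"dy": -0.5,"dz": 0,"rz": -0.5},
  {"gripper": 1,"dx": 1,"dy": -0.5,"dz": 0,"rz": -0.5},
], force=40)

```text
invalid input
```

Emit:
jog_arm([
  {"gripper": 1,"dx": 0.7,"dy": -1,"dz": 0,"rx": 0,"ry": 0,"rz": -0.5},
  {"gripper": 1,"dx": 1,"dy": -1,"dz": 0,"rx": 0,"ry": 0,"rz": -0.5},
  {"gripper": 1,"dx": 1,"dy": -1,"dz": 0,"rx": 0,"ry": 0,"rz": -0.5},
  {"gripper": 1,"dx": 1,"dy": -1,"dz": 0,"rx": 0,"ry": 0,"rz": -0.5},
  {"gripper": 1,"dx": 1,"dy": -0.7,"dz": 0,"rx": 0,"ry": 0,"rz": -0.5},
], force=40)

```text
t: 0.6
tool_pos: [379.5, 461.6, 248.0]
orientation: [[-0.828, 0.56, -0.0], [0.56, 0.828, -0.001], [-0.0, -0.001, -1.0]]
force: [0.5, 0.2, 0.3]
gripper_width: 85.3
finger_force: 0.0
```

Emit:
jog_arm([
  {"gripper": 1,"dx": 1,"dy": -0.3,"dz": -0.5,"rx": 0,"ry": 0,"rz": 0},
  {"gripper": 1,"dx": 1,"dy": -0.3,"dz": -0.5,"rx": 0,"ry": 0,"rz": 0},
  {"gripper": 1,"dx": 1,"dy": -0.3,"dz": -0.7,"rx": 0,"ry": 0,"rz": 0},
  {"gripper": 1,"dx": 1,"dy": -0.17,"dz": -0.7,"rx": 0,"ry": 0,"rz": 0},
  {"gripper": 1,"dx": 1,"dy": 0,"dz": -0.8,"rx": 0,"ry": 0,"rz": 0},
])

```text
t: 1.1
tool_pos: [529.9, 430.8, 151.5]
orientation: [[-0.829, 0.559, 0.0], [0.559, 0.829, -0.001], [-0.0, -0.0, -1.0]]
force: [1.1, 0.2, -0.1]
gripper_width: 85.7
finger_force: 0.0
```

Emit:
jog_arm([
  {"gripper": 1,"dx": 0.36,"dy": 0,"dz": -0.8,"rx": 0,"ry": 0,"rz": 0},
  {"gripper": 1,"dx": 0,"dy": 0,"dz": 0,"rx": 0,"ry": 0,"rz": 0},
])

```text
t: 1.3
tool_pos: [538.9, 429.0, 123.9]
orientation: [[-0.828, 0.56, -0.004], [0.56, 0.828, -0.005], [0.001, -0.007, -1.0]]
force: [-0.7, 0.1, -0.1]
gripper_width: 85.4
finger_force: 0.0
```

Emit:
jog_arm([
  {"gripper": 1,"dx": 0,"dy": 0.1,"dz": -1,"rx": 0,"ry": 0,"rz": 0},
  {"gripper": 1,"dx": 0,"dy": 0,"dz": -1,"rx": 0,"ry": 0,"rz": 0},
  {"gripper": 1,"dx": 0,"dy": 0,"dz": -0.6,"rx": 0,"ry": 0,"rz": 0},
  {"gripper": 1,"dx": 0,"dy": 0,"dz": -0.2,"rx": 0,"ry": 0,"rz": 0},
  {"gripper": 1,"dx": 0,"dy": 0,"dz": 0,"rx": 0,"ry": 0,"rz": 0},
])

```text
t: 1.8
tool_pos: [538.7, 435.1, 44.4]
orientation: [[-0.83, 0.558, -0.001], [0.558, 0.83, -0.0], [0.0, -0.001, -1.0]]
force: [-0.0, -0.4, 0.4]
gripper_width: 85.1
finger_force: 0.0
```

Emit:
jog_arm([
  {"gripper": 0,"dx": 0,"dy": 0,"dz": 0,"rx": 0,"ry": 0,"rz": 0},
  {"gripper": 0,"dx": 0,"dy": 0,"dz": 0,"rx": 0,"ry": 0,"rz": 0},
  {"gripper": 0,"dx": 0,"dy": 0,"dz": 0,"rx": 0,"ry": 0,"rz": 0},
  {"gripper": 0,"dx": 0,"dy": 0,"dz": 0,"rx": 0,"ry": 0,"rz": 0},
  {"gripper": 0,"dx": 0,"dy": 0,"dz": 0,"rx": 0,"ry": 0,"rz": 0},
])

```text
t: 2.3
tool_pos: [539.7, 435.4, 45.8]
orientation: [[-0.83, 0.558, 0.001], [0.558, 0.83, 0.001], [-0.0, 0.001, -1.0]]
force: [-1.7, -0.2, 6.3]
gripper_width: 43.4
finger_force: 40.3
```

Emit:
jog_arm([
  {"gripper": 0,"dx": 0,"dy": 0,"dz": 0.3,"rx": 0,"ry": 0,"rz": 0},
  {"gripper": 0,"dx": 0,"dy": 0,"dz": 0.7,"rx": 0,"ry": 0,"rz": 0},
  {"gripper": 0,"dx": 0,"dy": 0,"dz": 1,"rx": 0,"ry": 0,"rz": 0},
  {"gripper": 0,"dx": 0,"dy": 0,"dz": 1,"rx": 0,"ry": 0,"rz": 0},
  {"gripper": 0,"dx": 0.3,"dy": -0.5,"dz": 0.5,"rx": 0,"ry": 0,"rz": -0.4},
])

```text
t: 2.8
tool_pos: [547.6, 423.7, 152.8]
orientation: [[-0.812, 0.584, 0.002], [0.584, 0.812, 0.005], [0.001, 0.006, -1.0]]
force: [-0.4, 0.8, -0.6]
gripper_width: 42.7
finger_force: 40.8
```

Emit:
jog_arm([
  {"gripper": 0,"dx": 0.3,"dy": -1,"dz": 0,"rx": 0,"ry": 0,"rz": -0.4},
  {"gripper": 0,"dx": 0.3,"dy": -1,"dz": 0,"rx": 0,"ry": 0,"rz": -0.4},
  {"gripper": 0,"dx": 0.3,"dy": -1,"dz": 0,"rx": 0,"ry": 0,"rz": -0.4},
  {"gripper": 0,"dx": 0.3,"dy": -1,"dz": 0,"rx": 0,"ry": 0,"rz": -0.4},
  {"gripper": 0,"dx": 0.3,"dy": -1,"dz": 0,"rx": 0,"ry": 0,"rz": -0.4},
])

```text
t: 3.3
tool_pos: [593.7, 266.8, 149.2]
orientation: [[-0.693, 0.721, -0.0], [0.721, 0.693, -0.001], [-0.001, -0.001, -1.0]]
force: [1.1, 0.4, -0.4]
gripper_width: 43.0
finger_force: 40.8
```

Emit:
jog_arm([
  {"gripper": 0,"dx": 0.3,"dy": -1,"dz": 0,"rx": 0,"ry": 0,"rz": -0.4},
  {"gripper": 0,"dx": 0.3,"dy": -1,"dz": 0,"rx": 0,"ry": 0,"rz": -0.4},
  {"gripper": 0,"dx": 0.3,"dy": -1,"dz": 0,"rx": 0,"ry": 0,"rz": -0.4},
  {"gripper": 0,"dx": 0.3,"dy": -1,"dz": 0,"rx": 0,"ry": 0,"rz": -0.4},
  {"gripper": 0,"dx": 0.3,"dy": -1,"dz": 0,"rx": 0,"ry": 0,"rz": -0.4},
])

```text
t: 3.8
tool_pos: [638.2, 116.8, 149.2]
orientation: [[-0.557, 0.831, -0.0], [0.831, 0.557, -0.001], [-0.001, -0.001, -1.0]]
force: [0.7, 0.3, 0.9]
gripper_width: 43.0
finger_force: 40.8
```

Emit:
jog_arm([
  {"gripper": 0,"dx": 0.3,"dy": -1,"dz": 0,"rx": 0,"ry": 0,"rz": -0.4},
  {"gripper": 0,"dx": 0.3,"dy": -1,"dz": 0,"rx": 0,"ry": 0,"rz": -0.4},
  {"gripper": 0,"dx": 0.3,"dy": -1,"dz": 0,"rx": 0,"ry": 0,"rz": -0.4},
  {"gripper": 0,"dx": 0.3,"dy": -1,"dz": 0,"rx": 0,"ry": 0,"rz": -0.4},
  {"gripper": 0,"dx": 0.3,"dy": -1,"dz": 0,"rx": 0,"ry": 0,"rz": -0.4},
])

```text
t: 4.3
tool_pos: [682.8, -33.1, 149.1]
orientation: [[-0.404, 0.915, -0.001], [0.915, 0.404, -0.001], [-0.0, -0.001, -1.0]]
force: [1.0, 0.4, 0.1]
gripper_width: 43.0
finger_force: 40.8
```

Emit:
jog_arm([
  {"gripper": 0,"dx": 0.2,"dy": -0.8,"dz": 0,"rx": 0,"ry": 0,"rz": -0.2},
  {"gripper": 0,"dx": 0.1,"dy": -0.8,"dz": 0,"rx": 0,"ry": 0,"rz": 0},
  {"gripper": 0,"dx": 0,"dy": -0.33,"dz": -0.5,"rx": 0,"ry": 0,"rz": 0},
  {"gripper": 0,"dx": 0,"dy": 0,"dz": -0.5,"rx": 0,"ry": 0,"rz": 0},
  {"gripper": 0,"dx": 0,"dy": 0,"dz": -0.5,"rx": 0,"ry": 0,"rz": 0},
])

```text
t: 4.8
tool_pos: [691.0, -86.6, 102.0]
orientation: [[-0.392, 0.92, -0.002], [0.92, 0.392, 0.001], [0.002, -0.001, -1.0]]
force: [-0.4, 0.5, -1.4]
gripper_width: 43.0
finger_force: 40.8
```

Emit:
jog_arm([
  {"gripper": 0,"dx": 0,"dy": 0,"dz": -0.5,"rx": 0,"ry": 0,"rz": 0},
  {"gripper": 0,"dx": 0,"dy": 0,"dz": 0,"rx": 0,"ry": 0,"rz": 0},
  {"gripper": 0,"dx": 0,"dy": 0,"dz": 0,"rx": 0,"ry": 0,"rz": 0},
])

```text
t: 5.1
tool_pos: [691.9, -86.8, 88.6]
orientation: [[-0.393, 0.919, -0.001], [0.919, 0.393, 0.0], [0.001, -0.001, -1.0]]
force: [0.4, 0.2, -1.9]
gripper_width: 43.0
finger_force: 40.8
```

```bash
cat >> h.py <<'E'
def held(tag,c0,hpot,sq,zpot,n="side",rad=60):
    "collar points of a pot whose underside should be at zpot, and the saucer below"
    im,d=manip.read_camera(n);cv2.imwrite(f"pics/{tag}.png",im);X=cloud(n,im,d)
    m=clay(im)&(d>0)&(np.linalg.norm(X[...,:2]-c0,axis=-1)<rad)
    v,u=np.nonzero(m);print(n,"px box",u.min(),u.max(),v.min(),v.max())
    Q=X[m];top=np.percentile(Q[:,2],99);print("top z",round(top,1))
    B=Q[Q[:,2]>zpot+hpot-16];print("collar",shape(B[:,:2],sq))
    print("levels",np.histogram(Q[:,2],bins=np.arange(0,160,10))[0])
E
python3 - <<'E'
from h import *
held("rps1",(692,-88),54,0,43)
E
```

```text
side px box 338 366 211 256
top z 97.7
collar (array([691.9, -89. ]), 48.2)
levels [347 121   0   0  25  42  35  46  85 107   2   1   2   0   0]
```

Emit:
jog_arm([
  {"gripper": 0,"dx": 0,"dy": -0.03,"dz": -0.5,"rx": 0,"ry": 0,"rz": 0},
  {"gripper": 0,"dx": 0,"dy": 0,"dz": -0.4,"rx": 0,"ry": 0,"rz": 0},
  {"gripper": 0,"dx": 0,"dy": 0,"dz": -0.3,"rx": 0,"ry": 0,"rz": 0},
  {"gripper": 0,"dx": 0,"dy": 0,"dz": 0,"rx": 0,"ry": 0,"rz": 0},
  {"gripper": 0,"dx": 0,"dy": 0,"dz": 0,"rx": 0,"ry": 0,"rz": 0},
])

```text
t: 5.65
tool_pos: [691.9, -88.8, 52.8]
orientation: [[-0.392, 0.92, -0.001], [0.92, 0.392, -0.0], [0.0, -0.001, -1.0]]
force: [0.3, 0.9, -0.6]
gripper_width: 43.0
finger_force: 41.0
```

Emit:
jog_arm([
  {"gripper": 0,"dx": 0,"dy": 0,"dz": -0.06,"rx": 0,"ry": 0,"rz": 0},
  {"gripper": 0,"dx": 0,"dy": 0,"dz": 0,"rx": 0,"ry": 0,"rz": 0},
  {"gripper": 0,"dx": 0,"dy": 0,"dz": 0,"rx": 0,"ry": 0,"rz": 0},
])

```text
t: 5.95
tool_pos: [692.1, -88.8, 51.5]
orientation: [[-0.392, 0.92, 0.0], [0.92, 0.392, 0.0], [-0.0, 0.0, -1.0]]
force: [-0.3, -0.3, -1.0]
gripper_width: 43.1
finger_force: 40.9
```

Emit:
jog_arm([
  {"gripper": 0,"dx": 0,"dy": 0,"dz": -0.06,"rx": 0,"ry": 0,"rz": 0},
  {"gripper": 0,"dx": 0,"dy": 0,"dz": 0,"rx": 0,"ry": 0,"rz": 0},
  {"gripper": 0,"dx": 0,"dy": 0,"dz": 0,"rx": 0,"ry": 0,"rz": 0},
])

```text
t: 6.25
tool_pos: [692.4, -88.8, 50.9]
orientation: [[-0.392, 0.92, 0.001], [0.92, 0.392, 0.0], [-0.0, 0.001, -1.0]]
force: [-2.7, -0.6, 7.7]
gripper_width: 43.0
finger_force: 41.6
```

Emit:
jog_arm([
  {"gripper": 1,"dx": 0,"dy": 0,"dz": 0,"rx": 0,"ry": 0,"rz": 0},
  {"gripper": 1,"dx": 0,"dy": 0,"dz": 0,"rx": 0,"ry": 0,"rz": 0},
  {"gripper": 1,"dx": 0,"dy": 0,"dz": 0,"rx": 0,"ry": 0,"rz": 0},
  {"gripper": 1,"dx": 0,"dy": 0,"dz": 0.2,"rx": 0,"ry": 0,"rz": 0},
  {"gripper": 1,"dx": 0,"dy": 0,"dz": 0.8,"rx": 0,"ry": 0,"rz": 0},
])

```text
t: 6.75
tool_pos: [690.0, -88.4, 77.6]
orientation: [[-0.392, 0.92, -0.005], [0.92, 0.392, 0.0], [0.002, -0.005, -1.0]]
force: [0.8, 0.7, 0.7]
gripper_width: 85.5
finger_force: 0.0
```

Emit:
jog_arm([
  {"gripper": 1,"dx": 0,"dy": 0,"dz": 1,"rx": 0,"ry": 0,"rz": 0},
  {"gripper": 1,"dx": 0,"dy": 0.3,"dz": 1,"rx": 0,"ry": 0,"rz": 0},
  {"gripper": 1,"dx": 0,"dy": 1,"dz": 0,"rx": 0,"ry": 0,"rz": 0},
  {"gripper": 1,"dx": 0,"dy": 1,"dz": 0,"rx": 0,"ry": 0,"rz": 0},
  {"gripper": 1,"dx": 0,"dy": 1,"dz": 0,"rx": 0,"ry": 0,"rz": 0},
])

```text
t: 7.25
tool_pos: [692.3, 11.2, 140.5]
orientation: [[-0.392, 0.92, 0.001], [0.92, 0.392, 0.0], [-0.0, 0.001, -1.0]]
force: [0.9, 0.3, -0.6]
gripper_width: 85.4
finger_force: 0.0
```

Emit:
jog_arm([
  {"gripper": 1,"dx": -0.1,"dy": 1,"dz": 0,"rx": 0,"ry": 0,"rz": 0},
  {"gripper": 1,"dx": 0,"dy": 1,"dz": 0,"rx": 0,"ry": 0,"rz": 0},
  {"gripper": 1,"dx": 0,"dy": 0.6,"dz": 0,"rx": 0,"ry": 0,"rz": 0},
  {"gripper": 1,"dx": 0,"dy": 0.4,"dz": -0.5,"rx": 0,"ry": 0,"rz": 0},
  {"gripper": 1,"dx": 0,"dy": 0,"dz": 0,"rx": 0,"ry": 0,"rz": 0},
])

```text
t: 7.75
tool_pos: [687.5, 101.8, 122.0]
orientation: [[-0.394, 0.919, -0.004], [0.919, 0.394, 0.0], [0.002, -0.004, -1.0]]
force: [-0.4, -0.2, -1.1]
gripper_width: 85.7
finger_force: 0.0
```

Emit:
jog_arm([
  {"gripper": 1,"dx": 0,"dy": 0,"dz": 0,"rx": 0,"ry": 0,"rz": 0},
])

```text
t: 7.85
tool_pos: [688.6, 98.3, 123.7]
orientation: [[-0.391, 0.92, -0.002], [0.92, 0.391, -0.002], [-0.001, -0.002, -1.0]]
force: [-0.0, -0.6, -0.1]
gripper_width: 85.5
finger_force: 0.0
```

Emit:
jog_arm([
  {"gripper": 1,"dx": 0,"dy": 0,"dz": -1,"rx": 0,"ry": 0,"rz": 0},
  {"gripper": 1,"dx": 0,"dy": 0,"dz": -1,"rx": 0,"ry": 0,"rz": 0},
  {"gripper": 1,"dx": 0,"dy": 0,"dz": -0.5,"rx": 0,"ry": 0,"rz": 0},
  {"gripper": 1,"dx": 0,"dy": 0,"dz": -0.2,"rx": 0,"ry": 0,"rz": 0},
  {"gripper": 1,"dx": 0,"dy": 0,"dz": 0,"rx": 0,"ry": 0,"rz": 0},
])

```text
t: 8.35
tool_pos: [689.2, 99.2, 43.5]
orientation: [[-0.391, 0.92, -0.0], [0.92, 0.391, -0.001], [-0.0, -0.001, -1.0]]
force: [-0.2, 0.0, 0.6]
gripper_width: 85.3
finger_force: 0.0
```

Emit:
jog_arm([
  {"gripper": 0,"dx": 0,"dy": 0,"dz": 0,"rx": 0,"ry": 0,"rz": 0},
  {"gripper": 0,"dx": 0,"dy": 0,"dz": 0,"rx": 0,"ry": 0,"rz": 0},
  {"gripper": 0,"dx": 0,"dy": 0,"dz": 0,"rx": 0,"ry": 0,"rz": 0},
  {"gripper": 0,"dx": 0,"dy": 0,"dz": 0,"rx": 0,"ry": 0,"rz": 0},
  {"gripper": 0,"dx": 0,"dy": 0,"dz": 0,"rx": 0,"ry": 0,"rz": 0},
])

```text
t: 8.85
tool_pos: [689.9, 100.3, 45.0]
orientation: [[-0.392, 0.92, 0.002], [0.92, 0.392, 0.0], [-0.0, 0.002, -1.0]]
force: [-1.3, -0.6, 6.7]
gripper_width: 43.3
finger_force: 41.5
```

Emit:
jog_arm([
  {"gripper": 0,"dx": 0,"dy": 0,"dz": 0.3,"rx": 0,"ry": 0,"rz": 0},
  {"gripper": 0,"dx": 0,"dy": 0,"dz": 0.7,"rx": 0,"ry": 0,"rz": 0},
  {"gripper": 0,"dx": 0,"dy": 0,"dz": 1,"rx": 0,"ry": 0,"rz": 0},
  {"gripper": 0,"dx": 0,"dy": 0,"dz": 1,"rx": 0,"ry": 0,"rz": 0},
  {"gripper": 0,"dx": -0.5,"dy": 0.4,"dz": 0.5,"rx": 0,"ry": 0,"rz": 0.4},
])

```text
t: 9.35
tool_pos: [676.9, 109.7, 152.3]
orientation: [[-0.421, 0.907, 0.006], [0.907, 0.421, -0.001], [-0.004, 0.005, -1.0]]
force: [-0.2, -0.7, 0.1]
gripper_width: 43.4
finger_force: 41.0
```

Emit:
jog_arm([
  {"gripper": 0,"dx": -1,"dy": 0.75,"dz": 0,"rx": 0,"ry": 0,"rz": 0.8},
  {"gripper": 0,"dx": -1,"dy": 0.75,"dz": 0,"rx": 0,"ry": 0,"rz": 0.8},
  {"gripper": 0,"dx": -1,"dy": 0.75,"dz": 0,"rx": 0,"ry": 0,"rz": 0.8},
  {"gripper": 0,"dx": -1,"dy": 0.75,"dz": 0,"rx": 0,"ry": 0,"rz": 0.8},
  {"gripper": 0,"dx": -1,"dy": 0.75,"dz": 0,"rx": 0,"ry": 0,"rz": 0.8},
])

```text
t: 9.85
tool_pos: [522.8, 225.5, 149.2]
orientation: [[-0.71, 0.704, 0.0], [0.704, 0.71, 0.0], [-0.0, 0.0, -1.0]]
force: [0.3, 0.8, -2.0]
gripper_width: 43.2
finger_force: 41.0
```

Emit:
jog_arm([
  {"gripper": 0,"dx": -1,"dy": 0.75,"dz": 0,"rx": 0,"ry": 0,"rz": 0.8},
  {"gripper": 0,"dx": -1,"dy": 0.75,"dz": 0,"rx": 0,"ry": 0,"rz": 0.8},
  {"gripper": 0,"dx": -1,"dy": 0.75,"dz": 0,"rx": 0,"ry": 0,"rz": 0.8},
  {"gripper": 0,"dx": -1,"dy": 0.75,"dz": 0,"rx": 0,"ry": 0,"rz": 0.8},
  {"gripper": 0,"dx": -0.6,"dy": 0.5,"dz": 0,"rx": 0,"ry": 0,"rz": 0.8},
])

```text
t: 10.35
tool_pos: [383.6, 331.4, 149.1]
orientation: [[-0.91, 0.416, -0.001], [0.416, 0.91, 0.001], [0.001, 0.0, -1.0]]
force: [-0.4, -0.8, -1.1]
gripper_width: 43.4
finger_force: 41.1
```

Emit:
jog_arm([
  {"gripper": 0,"dx": -0.3,"dy": 0.25,"dz": -0.5,"rx": 0,"ry": 0,"rz": 0.4},
  {"gripper": 0,"dx": 0,"dy": 0,"dz": -0.5,"rx": 0,"ry": 0,"rz": 0},
  {"gripper": 0,"dx": 0,"dy": 0,"dz": -0.5,"rx": 0,"ry": 0,"rz": 0},
  {"gripper": 0,"dx": 0,"dy": 0,"dz": -0.5,"rx": 0,"ry": 0,"rz": 0},
  {"gripper": 0,"dx": 0,"dy": 0,"dz": 0,"rx": 0,"ry": 0,"rz": 0},
])

```text
t: 10.85
tool_pos: [376.7, 336.1, 87.4]
orientation: [[-0.921, 0.389, -0.002], [0.389, 0.921, -0.003], [0.001, -0.003, -1.0]]
force: [-0.6, -0.2, -1.0]
gripper_width: 43.2
finger_force: 41.0
```

Emit:
jog_arm([
  {"gripper": 0,"dx": 0,"dy": 0,"dz": 0,"rx": 0,"ry": 0,"rz": 0},
  {"gripper": 0,"dx": 0,"dy": 0,"dz": 0,"rx": 0,"ry": 0,"rz": 0},
])

```text
t: 11.05
tool_pos: [377.9, 337.5, 89.5]
orientation: [[-0.921, 0.389, 0.001], [0.389, 0.921, 0.001], [-0.001, 0.001, -1.0]]
force: [0.5, -0.1, -1.1]
gripper_width: 43.3
finger_force: 41.0
```

```bash
python3 - <<'E'
from h import *
held("sps1",(376.4,337),54,1,43)
held("sps1t",(376.4,337),54,1,43,"top")
E
```

```text
side px box 198 242 28 161
top z 343.6
collar (array([368., 336.]), array([71.8, 66.8]), 42.5)
levels [215  93   0   0  13  42  42  23  28  59  15   1   0   0   0]
top px box 132 168 266 301
top z 144.2
collar (array([375.4, 311.5]), array([52.9, 55.2]), 1.3)
levels [257 119   0   0   4   4   1   1   5  47  14   1   3   3   3]
```

Emit:
jog_arm([
  {"gripper": 0,"dx": -0.03,"dy": 0,"dz": -0.5,"rx": 0,"ry": 0,"rz": 0},
  {"gripper": 0,"dx": 0,"dy": 0,"dz": -0.4,"rx": 0,"ry": 0,"rz": 0},
  {"gripper": 0,"dx": 0,"dy": 0,"dz": -0.3,"rx": 0,"ry": 0,"rz": 0},
  {"gripper": 0,"dx": 0,"dy": 0,"dz": -0.1,"rx": 0,"ry": 0,"rz": 0},
  {"gripper": 0,"dx": 0,"dy": 0,"dz": 0,"rx": 0,"ry": 0,"rz": 0},
])

```text
t: 11.65
tool_pos: [376.2, 337.1, 49.5]
orientation: [[-0.921, 0.389, -0.0], [0.389, 0.921, -0.001], [0.0, -0.001, -1.0]]
force: [0.0, 0.1, -2.0]
gripper_width: 43.3
finger_force: 41.0
```

Emit:
jog_arm([
  {"gripper": 0,"dx": 0,"dy": 0,"dz": -0.04,"rx": 0,"ry": 0,"rz": 0},
  {"gripper": 0,"dx": 0,"dy": 0,"dz": 0,"rx": 0,"ry": 0,"rz": 0},
  {"gripper": 0,"dx": 0,"dy": 0,"dz": 0,"rx": 0,"ry": 0,"rz": 0},
])

```text
t: 11.95
tool_pos: [376.5, 337.4, 48.9]
orientation: [[-0.921, 0.389, 0.0], [0.389, 0.921, 0.0], [-0.0, 0.001, -1.0]]
force: [-1.3, -0.8, 5.0]
gripper_width: 43.2
finger_force: 41.7
```

Emit:
jog_arm([
  {"gripper": 1,"dx": 0,"dy": 0,"dz": 0,"rx": 0,"ry": 0,"rz": 0},
  {"gripper": 1,"dx": 0,"dy": 0,"dz": 0,"rx": 0,"ry": 0,"rz": 0},
  {"gripper": 1,"dx": 0,"dy": 0,"dz": 0,"rx": 0,"ry": 0,"rz": 0},
  {"gripper": 1,"dx": 0,"dy": 0,"dz": 0.2,"rx": 0,"ry": 0,"rz": 0},
  {"gripper": 1,"dx": 0,"dy": 0,"dz": 0.8,"rx": 0,"ry": 0,"rz": 0},
])

```text
t: 12.45
tool_pos: [375.0, 336.1, 77.4]
orientation: [[-0.921, 0.389, -0.003], [0.389, 0.921, -0.003], [0.001, -0.004, -1.0]]
force: [0.6, 0.5, -0.0]
gripper_width: 85.4
finger_force: 0.0
```

Emit:
jog_arm([
  {"gripper": 1,"dx": 0,"dy": 0,"dz": 1,"rx": 0,"ry": 0,"rz": 0},
  {"gripper": 1,"dx": 0.4,"dy": 0,"dz": 1,"rx": 0,"ry": 0,"rz": 0},
  {"gripper": 1,"dx": 1,"dy": -0.2,"dz": 0,"rx": 0,"ry": 0,"rz": -0.5},
  {"gripper": 1,"dx": 1,"dy": -0.2,"dz": 0,"rx": 0,"ry": 0,"rz": -0.5},
  {"gripper": 1,"dx": 1,"dy": -0.2,"dz": 0,"rx": 0,"ry": 0,"rz": -0.5},
])

```text
t: 12.95
tool_pos: [479.4, 319.2, 139.4]
orientation: [[-0.862, 0.507, 0.001], [0.507, 0.862, 0.001], [-0.0, 0.001, -1.0]]
force: [1.0, 0.4, -0.9]
gripper_width: 85.4
finger_force: 0.0
```

Emit:
jog_arm([
  {"gripper": 1,"dx": 1,"dy": -0.2,"dz": 0,"rx": 0,"ry": 0,"rz": -0.5},
  {"gripper": 1,"dx": 1,"dy": -0.2,"dz": 0,"rx": 0,"ry": 0,"rz": -0.5},
  {"gripper": 1,"dx": 1,"dy": -0.2,"dz": 0,"rx": 0,"ry": 0,"rz": -0.5},
  {"gripper": 1,"dx": 1,"dy": -0.2,"dz": 0,"rx": 0,"ry": 0,"rz": -0.5},
  {"gripper": 1,"dx": 1,"dy": -0.2,"dz": 0,"rx": 0,"ry": 0,"rz": -0.5},
])

```text
t: 13.45
tool_pos: [629.3, 288.8, 138.8]
orientation: [[-0.731, 0.682, -0.0], [0.682, 0.731, 0.0], [0.0, -0.0, -1.0]]
force: [0.5, 0.7, -0.3]
gripper_width: 85.3
finger_force: 0.0
```

Emit:
jog_arm([
  {"gripper": 1,"dx": 0.42,"dy": -0.08,"dz": 0,"rx": 0,"ry": 0,"rz": 0},
  {"gripper": 1,"dx": 0,"dy": 0,"dz": 0,"rx": 0,"ry": 0,"rz": 0},
  {"gripper": 1,"dx": 0,"dy": 0,"dz": 0,"rx": 0,"ry": 0,"rz": 0},
  {"gripper": 1,"dx": 0,"dy": 0,"dz": 0,"rx": 0,"ry": 0,"rz": 0},
])

```text
t: 13.85
tool_pos: [639.5, 287.7, 138.5]
orientation: [[-0.733, 0.68, -0.001], [0.68, 0.733, 0.0], [0.001, -0.0, -1.0]]
force: [0.1, 0.7, -0.1]
gripper_width: 85.4
finger_force: 0.0
```

Emit:
jog_arm([
  {"gripper": 1,"dx": 0.05,"dy": 0,"dz": -1,"rx": 0,"ry": 0,"rz": 0},
  {"gripper": 1,"dx": 0,"dy": 0,"dz": -1,"rx": 0,"ry": 0,"rz": 0},
  {"gripper": 1,"dx": 0,"dy": 0,"dz": -0.6,"rx": 0,"ry": 0,"rz": 0},
  {"gripper": 1,"dx": 0,"dy": 0,"dz": -0.2,"rx": 0,"ry": 0,"rz": 0},
  {"gripper": 1,"dx": 0,"dy": 0,"dz": 0,"rx": 0,"ry": 0,"rz": 0},
])

```text
t: 14.35
tool_pos: [641.7, 287.0, 54.1]
orientation: [[-0.733, 0.681, -0.001], [0.681, 0.733, -0.0], [0.001, -0.001, -1.0]]
force: [-0.4, -0.8, 0.7]
gripper_width: 85.8
finger_force: 0.0
```

Emit:
jog_arm([
  {"gripper": 0,"dx": 0,"dy": 0,"dz": 0,"rx": 0,"ry": 0,"rz": 0},
  {"gripper": 0,"dx": 0,"dy": 0,"dz": 0,"rx": 0,"ry": 0,"rz": 0},
  {"gripper": 0,"dx": 0,"dy": 0,"dz": 0,"rx": 0,"ry": 0,"rz": 0},
  {"gripper": 0,"dx": 0,"dy": 0,"dz": 0,"rx": 0,"ry": 0,"rz": 0},
])

```text
t: 14.75
tool_pos: [643.6, 287.2, 56.6]
orientation: [[-0.732, 0.681, 0.003], [0.681, 0.732, 0.001], [-0.001, 0.003, -1.0]]
force: [-1.9, -0.3, 6.7]
gripper_width: 64.7
finger_force: 44.6
```

Emit:
jog_arm([
  {"gripper": 0,"dx": 0,"dy": 0,"dz": 0.3,"rx": 0,"ry": 0,"rz": 0},
  {"gripper": 0,"dx": 0,"dy": 0,"dz": 0.7,"rx": 0,"ry": 0,"rz": 0},
  {"gripper": 0,"dx": 0,"dy": 0,"dz": 1,"rx": 0,"ry": 0,"rz": 0},
  {"gripper": 0,"dx": 0,"dy": 0,"dz": 1,"rx": 0,"ry": 0,"rz": 0},
  {"gripper": 0,"dx": -0.2,"dy": -0.5,"dz": 1,"rx": 0,"ry": 0,"rz": -0.4},
])

```text
t: 15.25
tool_pos: [636.2, 274.4, 176.3]
orientation: [[-0.71, 0.704, 0.001], [0.704, 0.71, 0.002], [0.001, 0.002, -1.0]]
force: [-0.5, -0.3, -1.4]
gripper_width: 64.4
finger_force: 44.3
```

Emit:
jog_arm([
  {"gripper": 0,"dx": -0.4,"dy": -1,"dz": 0,"rx": 0,"ry": 0,"rz": -0.4},
  {"gripper": 0,"dx": -0.4,"dy": -1,"dz": 0,"rx": 0,"ry": 0,"rz": -0.4},
  {"gripper": 0,"dx": -0.4,"dy": -1,"dz": 0,"rx": 0,"ry": 0,"rz": -0.4},
  {"gripper": 0,"dx": -0.4,"dy": -1,"dz": 0,"rx": 0,"ry": 0,"rz": -0.4},
  {"gripper": 0,"dx": -0.4,"dy": -1,"dz": 0,"rx": 0,"ry": 0,"rz": -0.4},
])

```text
t: 15.75
tool_pos: [575.8, 120.7, 175.3]
orientation: [[-0.574, 0.819, 0.001], [0.819, 0.574, 0.0], [-0.0, 0.001, -1.0]]
force: [0.2, -0.2, -1.2]
gripper_width: 64.8
finger_force: 44.3
```

Emit:
jog_arm([
  {"gripper": 0,"dx": -0.4,"dy": -1,"dz": 0,"rx": 0,"ry": 0,"rz": -0.4},
  {"gripper": 0,"dx": -0.4,"dy": -1,"dz": 0,"rx": 0,"ry": 0,"rz": -0.4},
  {"gripper": 0,"dx": -0.4,"dy": -1,"dz": 0,"rx": 0,"ry": 0,"rz": -0.4},
  {"gripper": 0,"dx": -0.4,"dy": -1,"dz": 0,"rx": 0,"ry": 0,"rz": -0.4},
  {"gripper": 0,"dx": -0.4,"dy": -1,"dz": 0,"rx": 0,"ry": 0,"rz": -0.4},
])

```text
t: 16.25
tool_pos: [515.9, -29.3, 175.3]
orientation: [[-0.423, 0.906, 0.001], [0.906, 0.423, 0.0], [-0.0, 0.001, -1.0]]
force: [0.4, -0.8, -1.0]
gripper_width: 64.4
finger_force: 44.3
```

Emit:
jog_arm([
  {"gripper": 0,"dx": -0.4,"dy": -1,"dz": 0,"rx": 0,"ry": 0,"rz": -0.4},
  {"gripper": 0,"dx": -0.4,"dy": -1,"dz": 0,"rx": 0,"ry": 0,"rz": -0.4},
  {"gripper": 0,"dx": -0.4,"dy": -1,"dz": 0,"rx": 0,"ry": 0,"rz": -0.4},
  {"gripper": 0,"dx": -0.4,"dy": -0.9,"dz": 0,"rx": 0,"ry": 0,"rz": -0.4},
  {"gripper": 0,"dx": -0.3,"dy": -0.6,"dz": 0,"rx": 0,"ry": 0,"rz": 0},
])

```text
t: 16.75
tool_pos: [458.5, -165.4, 175.3]
orientation: [[-0.291, 0.957, 0.001], [0.957, 0.291, -0.001], [-0.001, 0.001, -1.0]]
force: [0.1, 0.2, -1.1]
gripper_width: 64.2
finger_force: 44.4
```

Emit:
jog_arm([
  {"gripper": 0,"dx": 0,"dy": -0.1,"dz": -0.5,"rx": 0,"ry": 0,"rz": 0},
  {"gripper": 0,"dx": 0,"dy": 0,"dz": -0.8,"rx": 0,"ry": 0,"rz": 0},
  {"gripper": 0,"dx": 0,"dy": 0,"dz": -0.7,"rx": 0,"ry": 0,"rz": 0},
  {"gripper": 0,"dx": 0,"dy": 0,"dz": -0.3,"rx": 0,"ry": 0,"rz": 0},
  {"gripper": 0,"dx": 0,"dy": 0,"dz": 0,"rx": 0,"ry": 0,"rz": 0},
])

```text
t: 17.25
tool_pos: [458.8, -166.0, 105.1]
orientation: [[-0.294, 0.956, -0.002], [0.956, 0.294, 0.0], [0.001, -0.001, -1.0]]
force: [-0.8, -0.7, -0.7]
gripper_width: 64.3
finger_force: 44.3
```

Emit:
jog_arm([
  {"gripper": 0,"dx": 0,"dy": 0,"dz": 0,"rx": 0,"ry": 0,"rz": 0},
  {"gripper": 0,"dx": 0,"dy": 0,"dz": 0,"rx": 0,"ry": 0,"rz": 0},
])

```text
t: 17.45
tool_pos: [460.2, -166.4, 106.6]
orientation: [[-0.294, 0.956, 0.002], [0.956, 0.294, -0.0], [-0.001, 0.002, -1.0]]
force: [0.3, 0.1, -1.3]
gripper_width: 64.4
finger_force: 44.3
```

```bash
python3 - <<'E'
from h import *
held("rpl1",(459,-165),68,0,48)
E
```

```text
side px box 231 272 224 288
top z 119.2
collar (array([ 459.7, -163.9]), 67.4)
levels [715 215   0   0   0  62  65 113 151 153 182 299   6   1   0]
```

Emit:
jog_arm([
  {"gripper": 0,"dx": 0,"dy": 0,"dz": -0.5,"rx": 0,"ry": 0,"rz": 0},
  {"gripper": 0,"dx": 0,"dy": 0,"dz": -0.5,"rx": 0,"ry": 0,"rz": 0},
  {"gripper": 0,"dx": 0,"dy": 0,"dz": -0.3,"rx": 0,"ry": 0,"rz": 0},
  {"gripper": 0,"dx": 0,"dy": 0,"dz": -0.1,"rx": 0,"ry": 0,"rz": 0},
  {"gripper": 0,"dx": 0,"dy": 0,"dz": 0,"rx": 0,"ry": 0,"rz": 0},
])

```text
t: 18.0
tool_pos: [459.4, -166.2, 63.6]
orientation: [[-0.294, 0.956, -0.0], [0.956, 0.294, -0.0], [-0.0, -0.0, -1.0]]
force: [-0.3, 0.6, -1.5]
gripper_width: 64.3
finger_force: 44.4
```

Emit:
jog_arm([
  {"gripper": 0,"dx": 0,"dy": 0,"dz": -0.08,"rx": 0,"ry": 0,"rz": 0},
  {"gripper": 0,"dx": 0,"dy": 0,"dz": 0,"rx": 0,"ry": 0,"rz": 0},
  {"gripper": 0,"dx": 0,"dy": 0,"dz": 0,"rx": 0,"ry": 0,"rz": 0},
])

```text
t: 18.3
tool_pos: [460.0, -166.4, 61.6]
orientation: [[-0.294, 0.956, 0.001], [0.956, 0.294, -0.0], [-0.001, 0.001, -1.0]]
force: [0.6, -0.4, 1.3]
gripper_width: 64.8
finger_force: 44.6
```

Emit:
jog_arm([
  {"gripper": 0,"dx": 0,"dy": 0,"dz": -0.05,"rx": 0,"ry": 0,"rz": 0},
  {"gripper": 0,"dx": 0,"dy": 0,"dz": 0,"rx": 0,"ry": 0,"rz": 0},
])

```text
t: 18.5
tool_pos: [460.0, -166.5, 61.4]
orientation: [[-0.293, 0.956, 0.001], [0.956, 0.293, 0.0], [-0.0, 0.001, -1.0]]
force: [-5.2, 1.6, 23.4]
gripper_width: 64.5
finger_force: 46.5
```

Emit:
jog_arm([
  {"gripper": 1,"dx": 0,"dy": 0,"dz": 0.03,"rx": 0,"ry": 0,"rz": 0},
  {"gripper": 1,"dx": 0,"dy": 0,"dz": 0,"rx": 0,"ry": 0,"rz": 0},
  {"gripper": 1,"dx": 0,"dy": 0,"dz": 0,"rx": 0,"ry": 0,"rz": 0},
  {"gripper": 1,"dx": 0,"dy": 0,"dz": 0.2,"rx": 0,"ry": 0,"rz": 0},
  {"gripper": 1,"dx": 0,"dy": 0,"dz": 0.8,"rx": 0,"ry": 0,"rz": 0},
])

```text
t: 19.0
tool_pos: [457.7, -165.7, 89.4]
orientation: [[-0.294, 0.956, -0.004], [0.956, 0.294, 0.001], [0.002, -0.004, -1.0]]
force: [0.0, -0.4, 0.4]
gripper_width: 85.3
finger_force: 0.0
```

Emit:
jog_arm([
  {"gripper": 1,"dx": 0,"dy": 0,"dz": 1,"rx": 0,"ry": 0,"rz": 0},
  {"gripper": 1,"dx": 0,"dy": 0,"dz": 1,"rx": 0,"ry": 0,"rz": 0},
  {"gripper": 1,"dx": 1,"dy": -0.7,"dz": 0,"rx": 0,"ry": 0,"rz": -0.1},
  {"gripper": 1,"dx": 1,"dy": -0.7,"dz": 0,"rx": 0,"ry": 0,"rz": -0.1},
  {"gripper": 1,"dx": 1,"dy": -0.7,"dz": 0,"rx": 0,"ry": 0,"rz": 0},
])

```text
t: 19.5
tool_pos: [550.5, -229.7, 151.3]
orientation: [[-0.277, 0.961, 0.001], [0.961, 0.277, 0.0], [-0.0, 0.001, -1.0]]
force: [0.8, 0.8, 0.3]
gripper_width: 85.6
finger_force: 0.0
```

Emit:
jog_arm([
  {"gripper": 1,"dx": 1,"dy": -0.7,"dz": 0,"rx": 0,"ry": 0,"rz": 0},
  {"gripper": 1,"dx": 1,"dy": -0.6,"dz": 0,"rx": 0,"ry": 0,"rz": 0},
  {"gripper": 1,"dx": 0.6,"dy": -0.35,"dz": 0,"rx": 0,"ry": 0,"rz": 0},
  {"gripper": 1,"dx": 0,"dy": 0,"dz": 0,"rx": 0,"ry": 0,"rz": 0},
  {"gripper": 1,"dx": 0,"dy": 0,"dz": 0,"rx": 0,"ry": 0,"rz": 0},
])

```text
t: 20.0
tool_pos: [626.6, -278.5, 150.1]
orientation: [[-0.277, 0.961, -0.001], [0.961, 0.277, 0.0], [0.001, -0.001, -1.0]]
force: [-0.0, 0.5, 0.5]
gripper_width: 85.5
finger_force: 0.0
```

Emit:
jog_arm([
  {"gripper": 1,"dx": 0,"dy": 0,"dz": 0,"rx": 0,"ry": 0,"rz": 0},
  {"gripper": 1,"dx": 0,"dy": 0,"dz": 0,"rx": 0,"ry": 0,"rz": 0},
])

```text
t: 20.2
tool_pos: [626.6, -278.0, 150.6]
orientation: [[-0.277, 0.961, -0.001], [0.961, 0.277, 0.001], [0.001, -0.0, -1.0]]
force: [-0.1, -0.1, -0.2]
gripper_width: 85.5
finger_force: 0.0
```

Down to z ≈ 54 (−96), then close.

Emit:
jog_arm([
  {"gripper": 1,"dx": 0,"dy": 0,"dz": -1,"rx": 0,"ry": 0,"rz": 0},
  {"gripper": 1,"dx": 0,"dy": 0,"dz": -1,"rx": 0,"ry": 0,"rz": 0},
  {"gripper": 1,"dx": 0,"dy": 0,"dz": -0.8,"rx": 0,"ry": 0,"rz": 0},
  {"gripper": 1,"dx": 0,"dy": 0,"dz": -0.4,"rx": 0,"ry": 0,"rz": 0},
  {"gripper": 1,"dx": 0,"dy": 0,"dz": 0,"rx": 0,"ry": 0,"rz": 0},
])

```text
t: 20.7
tool_pos: [626.0, -277.9, 53.0]
orientation: [[-0.277, 0.961, -0.003], [0.961, 0.277, 0.001], [0.002, -0.002, -1.0]]
force: [-0.6, 0.6, 0.2]
gripper_width: 85.4
finger_force: 0.0
```

Emit:
jog_arm([
  {"gripper": 0,"dx": 0,"dy": 0,"dz": 0,"rx": 0,"ry": 0,"rz": 0},
  {"gripper": 0,"dx": 0,"dy": 0,"dz": 0,"rx": 0,"ry": 0,"rz": 0},
  {"gripper": 0,"dx": 0,"dy": 0,"dz": 0,"rx": 0,"ry": 0,"rz": 0},
  {"gripper": 0,"dx": 0,"dy": 0,"dz": 0,"rx": 0,"ry": 0,"rz": 0},
])

```text
t: 21.1
tool_pos: [628.4, -279.4, 56.4]
orientation: [[-0.277, 0.961, 0.002], [0.961, 0.277, -0.001], [-0.002, 0.002, -1.0]]
force: [-1.4, -0.2, 7.0]
gripper_width: 65.2
finger_force: 46.9
```

Emit:
jog_arm([
  {"gripper": 0,"dx": 0,"dy": 0,"dz": 0.3,"rx": 0,"ry": 0,"rz": 0},
  {"gripper": 0,"dx": 0,"dy": 0,"dz": 0.7,"rx": 0,"ry": 0,"rz": 0},
  {"gripper": 0,"dx": 0,"dy": 0,"dz": 1,"rx": 0,"ry": 0,"rz": 0},
  {"gripper": 0,"dx": 0,"dy": 0,"dz": 1,"rx": 0,"ry": 0,"rz": 0},
  {"gripper": 0,"dx": -0.2,"dy": 0.5,"dz": 1,"rx": 0,"ry": 0,"rz": 0.2},
])

```text
t: 21.6
tool_pos: [620.9, -265.9, 176.1]
orientation: [[-0.292, 0.957, 0.0], [0.957, 0.292, -0.002], [-0.002, -0.0, -1.0]]
force: [0.5, -0.4, -3.2]
gripper_width: 65.2
finger_force: 45.8
```

Emit:
jog_arm([
  {"gripper": 0,"dx": -0.4,"dy": 1,"dz": 0,"rx": 0,"ry": 0,"rz": 0.2},
  {"gripper": 0,"dx": -0.4,"dy": 1,"dz": 0,"rx": 0,"ry": 0,"rz": 0.2},
  {"gripper": 0,"dx": -0.4,"dy": 1,"dz": 0,"rx": 0,"ry": 0,"rz": 0.2},
  {"gripper": 0,"dx": -0.4,"dy": 1,"dz": 0,"rx": 0,"ry": 0,"rz": 0.2},
  {"gripper": 0,"dx": -0.4,"dy": 1,"dz": 0,"rx": 0,"ry": 0,"rz": 0.2},
])

```text
t: 22.1
tool_pos: [560.5, -112.4, 174.9]
orientation: [[-0.377, 0.926, 0.0], [0.926, 0.377, 0.0], [0.0, 0.0, -1.0]]
force: [1.7, 1.0, -2.4]
gripper_width: 65.1
finger_force: 45.8
```

Emit:
jog_arm([
  {"gripper": 0,"dx": -0.4,"dy": 1,"dz": 0,"rx": 0,"ry": 0,"rz": 0.2},
  {"gripper": 0,"dx": -0.4,"dy": 1,"dz": 0,"rx": 0,"ry": 0,"rz": 0.2},
  {"gripper": 0,"dx": -0.4,"dy": 1,"dz": 0,"rx": 0,"ry": 0,"rz": 0},
  {"gripper": 0,"dx": -0.4,"dy": 1,"dz": 0,"rx": 0,"ry": 0,"rz": 0},
  {"gripper": 0,"dx": -0.4,"dy": 1,"dz": 0,"rx": 0,"ry": 0,"rz": 0},
])

```text
t: 22.6
tool_pos: [500.5, 37.5, 174.9]
orientation: [[-0.408, 0.913, 0.0], [0.913, 0.408, 0.0], [0.0, 0.0, -1.0]]
force: [0.7, 0.7, -3.2]
gripper_width: 65.4
finger_force: 45.8
```

Emit:
jog_arm([
  {"gripper": 0,"dx": -0.4,"dy": 1,"dz": 0,"rx": 0,"ry": 0,"rz": 0},
  {"gripper": 0,"dx": -0.4,"dy": 1,"dz": 0,"rx": 0,"ry": 0,"rz": 0},
  {"gripper": 0,"dx": -0.4,"dy": 1,"dz": 0,"rx": 0,"ry": 0,"rz": 0},
  {"gripper": 0,"dx": -0.2,"dy": 0.8,"dz": 0,"rx": 0,"ry": 0,"rz": 0},
  {"gripper": 0,"dx": -0.1,"dy": 0.5,"dz": 0,"rx": 0,"ry": 0,"rz": 0},
])

```text
t: 23.1
tool_pos: [455.2, 167.6, 174.9]
orientation: [[-0.41, 0.912, -0.0], [0.912, 0.41, 0.001], [0.001, 0.0, -1.0]]
force: [-0.3, -0.4, -2.2]
gripper_width: 65.0
finger_force: 45.8
```

Emit:
jog_arm([
  {"gripper": 0,"dx": 0,"dy": 0,"dz": -0.5,"rx": 0,"ry": 0,"rz": 0},
  {"gripper": 0,"dx": 0,"dy": 0,"dz": -0.8,"rx": 0,"ry": 0,"rz": 0},
  {"gripper": 0,"dx": 0,"dy": 0,"dz": -0.7,"rx": 0,"ry": 0,"rz": 0},
  {"gripper": 0,"dx": 0,"dy": 0,"dz": -0.3,"rx": 0,"ry": 0,"rz": 0},
  {"gripper": 0,"dx": 0,"dy": 0,"dz": 0,"rx": 0,"ry": 0,"rz": 0},
])

```text
t: 23.6
tool_pos: [455.6, 164.9, 104.9]
orientation: [[-0.408, 0.913, -0.002], [0.913, 0.408, -0.001], [-0.0, -0.002, -1.0]]
force: [0.2, -0.4, -2.3]
gripper_width: 65.2
finger_force: 45.6
```

Emit:
jog_arm([
  {"gripper": 0,"dx": 0,"dy": 0,"dz": 0,"rx": 0,"ry": 0,"rz": 0},
  {"gripper": 0,"dx": 0,"dy": 0,"dz": 0,"rx": 0,"ry": 0,"rz": 0},
])

```text
t: 23.8
tool_pos: [457.1, 165.6, 106.5]
orientation: [[-0.408, 0.913, 0.002], [0.913, 0.408, 0.001], [0.0, 0.002, -1.0]]
force: [0.0, 0.4, -1.7]
gripper_width: 65.2
finger_force: 45.6
```

```bash
python3 - <<'E'
from h import *
held("spl1",(456,166),68,1,48)
E
```

```text
side px box 224 273 31 197
top z 120.0
collar (array([449.3, 167.2]), array([81.9, 79.7]), 22.0)
levels [459 173   1   0   1  69  86  80  99  99 144 199  10   0   0]
```

Emit:
jog_arm([
  {"gripper": 0,"dx": 0,"dy": 0,"dz": -0.5,"rx": 0,"ry": 0,"rz": 0},
  {"gripper": 0,"dx": 0,"dy": 0,"dz": -0.5,"rx": 0,"ry": 0,"rz": 0},
  {"gripper": 0,"dx": 0,"dy": 0,"dz": -0.3,"rx": 0,"ry": 0,"rz": 0},
  {"gripper": 0,"dx": 0,"dy": 0,"dz": -0.15,"rx": 0,"ry": 0,"rz": 0},
  {"gripper": 0,"dx": 0,"dy": 0,"dz": 0,"rx": 0,"ry": 0,"rz": 0},
])

```text
t: 24.35
tool_pos: [456.3, 165.2, 61.9]
orientation: [[-0.408, 0.913, -0.0], [0.913, 0.408, -0.0], [-0.0, -0.0, -1.0]]
force: [-0.4, 0.8, -1.8]
gripper_width: 65.2
finger_force: 45.8
```

Emit:
jog_arm([
  {"gripper": 0,"dx": 0,"dy": 0,"dz": -0.06,"rx": 0,"ry": 0,"rz": 0},
  {"gripper": 0,"dx": 0,"dy": 0,"dz": 0,"rx": 0,"ry": 0,"rz": 0},
  {"gripper": 0,"dx": 0,"dy": 0,"dz": 0,"rx": 0,"ry": 0,"rz": 0},
])

```text
t: 24.65
tool_pos: [456.6, 165.4, 60.5]
orientation: [[-0.408, 0.913, 0.001], [0.913, 0.408, 0.0], [-0.0, 0.001, -1.0]]
force: [-1.0, -0.5, -2.4]
gripper_width: 65.3
finger_force: 45.8
```

Emit:
jog_arm([
  {"gripper": 0,"dx": 0,"dy": 0,"dz": -0.05,"rx": 0,"ry": 0,"rz": 0},
  {"gripper": 0,"dx": 0,"dy": 0,"dz": 0,"rx": 0,"ry": 0,"rz": 0},
])

```text
t: 24.85
tool_pos: [456.6, 165.5, 60.2]
orientation: [[-0.408, 0.913, 0.0], [0.913, 0.408, 0.001], [0.001, 0.001, -1.0]]
force: [-5.6, -1.8, 19.4]
gripper_width: 65.2
finger_force: 48.3
```

Contact. I'll release, go straight up and move aside for the final look.

Emit:
jog_arm([
  {"gripper": 1,"dx": 0,"dy": 0,"dz": 0.02,"rx": 0,"ry": 0,"rz": 0},
  {"gripper": 1,"dx": 0,"dy": 0,"dz": 0,"rx": 0,"ry": 0,"rz": 0},
  {"gripper": 1,"dx": 0,"dy": 0,"dz": 0,"rx": 0,"ry": 0,"rz": 0},
  {"gripper": 1,"dx": 0,"dy": 0,"dz": 0.2,"rx": 0,"ry": 0,"rz": 0},
  {"gripper": 1,"dx": 0,"dy": 0,"dz": 0.8,"rx": 0,"ry": 0,"rz": 0},
])

```text
t: 25.35
tool_pos: [454.9, 164.7, 88.3]
orientation: [[-0.408, 0.913, -0.004], [0.913, 0.408, -0.002], [-0.0, -0.004, -1.0]]
force: [0.0, 0.6, 0.3]
gripper_width: 85.2
finger_force: 0.0
```

Emit:
jog_arm([
  {"gripper": 1,"dx": 0,"dy": 0,"dz": 1,"rx": 0,"ry": 0,"rz": 0},
  {"gripper": 1,"dx": 0,"dy": 0,"dz": 1,"rx": 0,"ry": 0,"rz": 0},
  {"gripper": 1,"dx": 0,"dy": 0,"dz": 1,"rx": 0,"ry": 0,"rz": 0},
  {"gripper": 1,"dx": 0,"dy": 0,"dz": 1,"rx": 0,"ry": 0,"rz": 0},
  {"gripper": 1,"dx": 0,"dy": 0,"dz": 1,"rx": 0,"ry": 0,"rz": 0},
])

```text
t: 25.85
tool_pos: [456.1, 165.1, 240.9]
orientation: [[-0.408, 0.913, 0.0], [0.913, 0.408, 0.0], [-0.0, 0.0, -1.0]]
force: [-0.9, 0.4, 0.5]
gripper_width: 85.4
finger_force: 0.0
```

Emit:
jog_arm([
  {"gripper": 1,"dx": -0.8,"dy": 1,"dz": 0,"rx": 0,"ry": 0,"rz": 0.5},
  {"gripper": 1,"dx": -0.7,"dy": 1,"dz": 0,"rx": 0,"ry": 0,"rz": 0.5},
  {"gripper": 1,"dx": -0.6,"dy": 1,"dz": 0,"rx": 0,"ry": 0,"rz": 0.5},
  {"gripper": 1,"dx": -0.6,"dy": 1,"dz": 0,"rx": 0,"ry": 0,"rz": 0.5},
  {"gripper": 1,"dx": -0.6,"dy": 1,"dz": 0,"rx": 0,"ry": 0,"rz": 0.5},
])

```text
t: 26.35
tool_pos: [356.4, 316.2, 239.7]
orientation: [[-0.597, 0.802, 0.0], [0.802, 0.597, 0.0], [-0.0, 0.0, -1.0]]
force: [0.1, -0.2, -0.1]
gripper_width: 85.3
finger_force: 0.0
```

Emit:
jog_arm([
  {"gripper": 1,"dx": -0.6,"dy": 1,"dz": 0,"rx": 0,"ry": 0,"rz": 0.5},
  {"gripper": 1,"dx": -0.6,"dy": 1,"dz": 0,"rx": 0,"ry": 0,"rz": 0.5},
  {"gripper": 1,"dx": -0.6,"dy": 1,"dz": 0,"rx": 0,"ry": 0,"rz": 0.5},
  {"gripper": 1,"dx": -0.6,"dy": 1,"dz": 0,"rx": 0,"ry": 0,"rz": 0.5},
  {"gripper": 1,"dx": -0.6,"dy": 1,"dz": 0,"rx": 0,"ry": 0,"rz": 0.5},
])

```text
t: 26.85
tool_pos: [266.5, 466.2, 239.6]
orientation: [[-0.757, 0.654, 0.0], [0.654, 0.757, -0.0], [-0.0, 0.0, -1.0]]
force: [-0.2, 0.3, -0.3]
gripper_width: 85.4
finger_force: 0.0
```

Emit:
jog_arm([
  {"gripper": 1,"dx": -0.4,"dy": 1,"dz": 0,"rx": 0,"ry": 0,"rz": 0},
  {"gripper": 1,"dx": -0.4,"dy": 1,"dz": 0,"rx": 0,"ry": 0,"rz": 0},
  {"gripper": 1,"dx": 0,"dy": 1,"dz": 0,"rx": 0,"ry": 0,"rz": 0},
  {"gripper": 1,"dx": 0,"dy": 0,"dz": 0,"rx": 0,"ry": 0,"rz": 0},
])

```text
t: 27.25
tool_pos: [241.5, 558.8, 239.4]
orientation: [[-0.758, 0.652, -0.0], [0.652, 0.758, 0.002], [0.002, 0.002, -1.0]]
force: [-0.2, 1.2, -0.4]
gripper_width: 85.4
finger_force: 0.0
```

```bash
python3 - <<'E'
from h import *
C={"RS":((692,-88),0,59,54,14),"SS":((376.4,337),1,59,54,14),"RL":((459,-165),0,73,68,16),"SL":((456,166),1,73,68,16)}
for n in("top","side"):
    im,d=manip.read_camera(n);cv2.imwrite(f"pics/end_{n}.png",im);X=cloud(n,im,d);c=clay(im)&(d>0)
    for k,(p,sq,top,h,hs) in C.items():
        Q=X[c&(np.linalg.norm(X[...,:2]-p,axis=-1)<75)]
        A=Q[(Q[:,2]>top-14)&(Q[:,2]<top+8)];B=Q[(Q[:,2]>4)&(Q[:,2]<hs+5)]
        print(n,k,"pot",shape(A[:,:2],sq),"topz",np.round(np.percentile(A[:,2],95),1),"saucer",shape(B[:,:2],sq))
    if n=="top":
        H=cv2.cvtColor(im,cv2.COLOR_BGR2HSV);g=(d>0)&(H[...,0]>50)&(H[...,0]<90)&(H[...,1]>80)&(X[...,2]>60)&(X[...,2]<90);print("green",np.round(X[g].mean(0)))
E
```

```text
top RS pot (array([692. , -88.6]), 43.9) topz 62.4 saucer (array([690.1, -87.8]), 66.9)
top SS pot (array([375.4, 336.1]), array([44.4, 45.9]), -23.0) topz 60.9 saucer (array([375.3, 336.7]), array([68.5, 67.1]), -23.7)
top RL pot (array([ 459.9, -163.3]), 66.4) topz 76.6 saucer (array([ 457.9, -164.7]), 91.0)
top SL pot (array([456.7, 165. ]), array([66.1, 66.9]), 24.4) topz 75.3 saucer (array([454.9, 165.5]), array([90.2, 91.1]), 23.6)
green [491.  -6.  74.]
side RS pot (array([693. , -89.2]), 44.7) topz 59.9 saucer (array([692.1, -90.5]), 68.5)
side SS pot (array([376.2, 334.5]), array([45.3, 44.4]), -20.9) topz 60.8 saucer (array([377.1, 336.6]), array([71.9, 69.2]), -21.6)
side RL pot (array([ 459., -164.]), 66.9) topz 74.2 saucer (array([ 457.8, -165.2]), 92.5)
side SL pot (array([456.5, 165.4]), array([66.2, 68.9]), 24.6) topz 73.7 saucer (array([455.4, 165.5]), array([90.9, 95.1]), 23.5)
```

View pics/end_side.png

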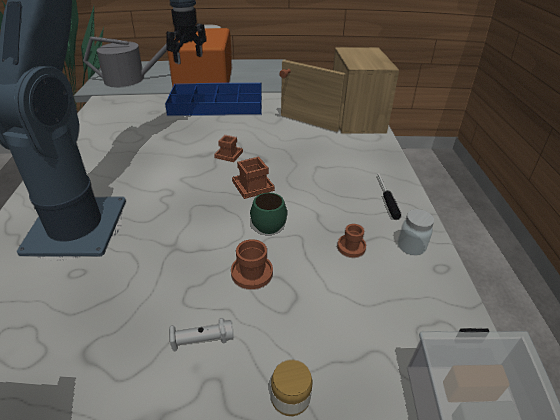

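View pics/end_top.png

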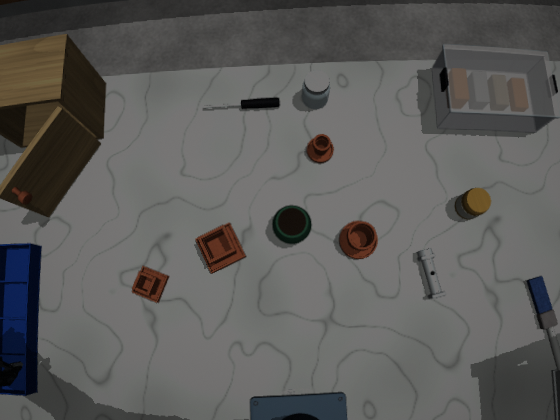

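All four pots stand upright and centred in their matching saucers: round small (320,148), round large (358,238), square large (221,246) and square small (150,284) in the top view. The measured offsets are about 3 mm or less, and the green pot (292,224) has not moved.

```bash
python3 -c "
from workcell import manip
print(manip.hand_in())"
```

```text
the job is handed in; nothing more can be done
None
```

The job is handed in: all four pots stand upright in their matching saucers, centred to about 3 mm with the square ones lined up to about 1°, and the saucers and green pot are where they were; no verdict came back.

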